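Knock home the locking pin of a plaster mould

ROBOT

A 7-joint arm with a two-finger parallel gripper is mounted at the origin on the work surface. World frame = base frame: x ahead of the robot, y to its left, z up, the work surface at z = 0. Lengths are in m, angles in rad, forces in N, time in s.
With the tool pointing down it reaches from about 0.425 to 0.975 m from the base axis. Payload 16.7 kg.
Tool frame: the origin (TCP) lies at the very end of the fingers, on their centre line; the grasp point (between the pads) lies 19 mm behind it; z points along the fingers, y is the line along which they close (so a half turn about z gives the same grasp; the last joint's range is limited). The gripper opens to 85 mm and grips with 20 to 120 N. Pads are 22 mm wide; open, the fingers measure 114 mm over their backs; the gripper's body (76 mm by 85 mm) begins 54 mm behind the grasp point. The pads swing forward as they close: fully open they stand 13 mm farther back than shut.
Start: joints at [0.985, 0.426, 0.074, 1.606, -0.034, 1.111, -0.067], TCP at [0.286, -0.612, 0.231] pointing down, gripper open.
Joint ranges: [-2.85, 2.85], [-0.5, 2.14], [-1.23, 1.37], [0.21, 2.46], [-1.02, 4.16], [0.16, 2.05], [-2.73, 2.73]. Speed limits (rad/s): [1.89, 1.89, 2.39, 2.39, 3.01, 3.01, 3.01].

INTERFACE

Orientations are given as a rotation vector (axis times angle).
In Python, from workcell import * gives the robot as it stands.
- The arm moves only by the tool apply_moves, never from a script. Its argument "moves" is a list of rows, each an object with "xyz": the shift along the tool's x, y, z in m, a list of three; "rotation": the turn, a rotation vector about the tool's x, y, z in degrees, a list of three; "jaw": the closure, from 0 (fully open) to 1 (shut). In form: [{"xyz": [x, y, z], "rotation": [rx, ry, rz], "jaw": jaw}, ...]. A call has exactly 8 rows; each row is the pose to reach, as a shift and turn from the pose commanded when the call began, along the tool's axes at that moment; what a row does not reach only later rows make up. A row lasts 1/10 s, in which the tool goes at most 50 mm and 8.59 degrees, less where a joint would pass 70% of its speed; a pose out of reach is approached as far as the arm can. A call with a gripper value outside its range is refused whole. The fingers move at their own pace and stop on an object; "newtons" is the grip in N (left out, the last holds). Time passes only in rows, so rows that repeat a pose let the fingers close, or fill a call up. It gives the time, the measured TCP pose, the force, the opening and the grip force at its end, in the units of the state.
- observe(): the state, without advancing time (a new reading comes with each control period).
- snapshot(name): name is "scene" or "top"; returns a dict with "pixels" (420x560x3 uint8, blue, green, red), "camera_matrix" (3x3 intrinsics, pixels), "pose" (4x4, takes a point from camera to world coordinates). Camera axes: x right, y down, z forward; pixel columns grow to the right and rows downward; lengths in m; the calibration is good to about 2 mm. A picture is of the moment at which its call begins. There is no depth.
- hand_in(): hands the job in; it is judged then, once.
The state is a dict: "time": time; "q": joint angles; "dq": joint speeds; "tau": joint torques, N m; "eef_pos": TCP position; "ee_rot": TCP orientation; "contact_force": force on the tool from outside, world axes, zero at the start; "torque": the same for the moment, N m; "gripper_width": finger opening in m; "finger_force": force on a finger pad.
Only numpy, scipy, OpenCV 4.12 (cv2) and the standard library are available. Lean on these libraries where they do the work, as an engineer would, in place of code of your own. Each camera call takes 0.05 s, during which the arm holds its last target. There are 200 camera calls.

TASK

Two closed plaster casting moulds stand on the pottery bench, and on the round one the sprung steel locking pin still stands up. Take the mallet by its handle and knock that pin fully home with the flat face of the mallet's head, with a brisk blow rather than a slow push; then stand the mallet back on its head, on the bench top. Do not disturb the small unfired white bottle vase near the moulds.

Things in the scene. Friction and masses are not known exactly. Their poses are not given: they have to be found in the camera images.
- mallet: Mallet standing on its head: black rubber cylinder, 64 mm diameter, 84 mm tall, 0.26-0.48 kg in all, with a flat-sided wooden handle sticking out level. Origin: centre of the lower flat (striking) face, on the bench at the start; z up; handle towards -x, 22 mm wide (y), 26 mm tall, its middle 42 mm above the face, free 32 to 156 mm from the head's axis. Grip firmly about 55 mm from that axis.
- pin_top (a point): Centre of the pin head's top: flat steel head 20 mm wide, 8 mm thick, on an upright 12 mm shaft, 42 mm off the axis of the round mould (fixed, plaster, 148 mm wide, 110 mm tall). It is about 36 mm above the mould's top when up, 14 mm when home; all else there is under 7 mm high. Moves with the pin. The square mould's like pin is already home.
- pin (a joint): How far that pin is driven down, m: 0 up, 0.022 home on its stop (0.019 or more counts); starts at 0 to 0.004. Moving it takes 5 to 8 N, a spring's 2 N included; the tight fit keeps it where it is driven. A blow is any stroke that drives it faster than 0.04 m/s, the middle of the mallet's face within 20 mm of the middle of the pin's head.
- bud_vase: Small white bottle-shaped vase, unfired, 46 mm wide at the belly, 105 mm tall, 0.12 kg, loose on the bench between and behind the places of the moulds and the mallet. Origin: centre of its foot; z up. To be left alone.

How it is judged:
On the way:
1. the mallet's flat face drives the pin down with a blow (faster than 0.04 m/s, face centre within 24 mm of the centre of the pin's top) (velocity of joint pin above 0.04 m/s and distance between mallet and pin_top below 0.024 m).
At the end, for the whole second after the job is handed in: The pin is home (driven down at least 19 of its 22 mm) and stays there; the mallet stands upright on its head on the bench top (striking face within 8 mm of the bench, within 10 degrees of upright), released and at rest (value of joint pin above 0.019 m and height (world z) of mallet below 0.008 m and angle between mallet's own z axis and vertical below 0.17 rad and linear speed of mallet below 0.02 m/s and angular speed of mallet below 0.2 rad/s); the robot touches nothing.
It fails at once if the unfired vase is disturbed (moved more than 20 mm or tipped more than 20 degrees) (distance of bud_vase from where it was at the start of the episode above 0.02 m or angle between bud_vase's own z axis and vertical above 0.35 rad).
It also fails if it takes over 48 s, if anything falls off the work surface, if the arm or the gripper's body presses on something with over 40 N, if the wrist force passes 120 N, or if a joint passes its speed limit or range.

## Working session

There is one attempt and no reset: what is moved stays moved. The work goes in short steps, Python scripts to look and compute and a tool call to move; the robot and the scene stay as the last step left them, time stands still between calls to the robot, and variables do not carry over. Pictures are saved under pics/ and viewed, at most 10 in all, crops included, and the job is handed in when it is done.

Besides the shell and the picture viewer there is one more tool, called after ">>>" by a JSON object that holds its "op" and its "data", one argument or row to a line. apply_moves: Moves the arm, as the interface text tells. Its arguments: {"type":"object","properties":{"moves":{"type":"array","items":{"type":"object","properties":{"xyz":{"type":"array","items":{"type":"number"}},"rotation":{"type":"array","items":{"type":"number"}},"jaw":{"type":"number"}}}},"newtons":{"type":"number"}},"required":["moves"]}

```bash
mkdir -p pics
python3 - <<'E'
from workcell import *
import cv2,numpy as np
for n in("scene","top"):
    s=snapshot(n);cv2.imwrite(f"pics/{n}0.png",s["pixels"]);np.savez(f"{n}0.npz",**s)
    print(n,np.round(s["camera_matrix"],1).tolist(),np.round(s["pose"],3).tolist())
o=observe();print({k:np.round(v,3).tolist() for k,v in o.items()})
E
```

```text
scene [[395.1, 0.0, 280.7], [0.0, 395.1, 206.6], [0.0, 0.0, 1.0]] [[-0.396, 0.502, -0.769, 1.346], [0.918, 0.208, -0.337, 0.294], [-0.009, -0.839, -0.544, 0.63], [0.0, 0.0, 0.0, 1.0]]
top [[527.3, 0.0, 288.3], [0.0, 527.3, 198.6], [0.0, 0.0, 1.0]] [[0.027, -0.99, 0.141, 0.447], [-1.0, -0.025, 0.014, 0.003], [-0.01, -0.141, -0.99, 1.192], [0.0, 0.0, 0.0, 1.0]]
{'time': 0.1, 'q': [0.984, 0.427, 0.074, 1.607, -0.034, 1.111, -0.067], 'dq': [-0.002, -0.0, -0.0, -0.002, -0.002, 0.001, 0.001], 'tau': [0.011, -95.153, 3.773, -46.441, 0.02, 0.006, 0.0], 'eef_pos': [0.285, -0.611, 0.231], 'ee_rot': [-3.066, -0.68, 0.0], 'contact_force': [0.189, 0.063, 0.476], 'torque': [0.015, -0.015, 0.0], 'finger_force': 0.0, 'gripper_width': 0.085}
```

View pics/scene0.png

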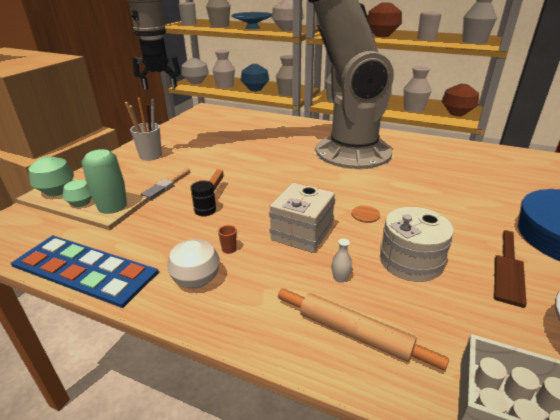

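View pics/top0.png

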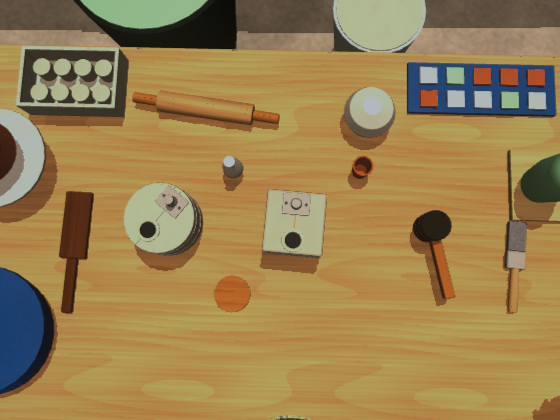

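Scene view: mallet head at about (204,198) with its handle up to (217,178), round mould at (415,243) with its pin at (407,222), vase at (342,262). Top view: mallet head at (433,226) with the handle end at (448,297), pin at (172,202), vase at (232,167). I'll enlarge the details.

Run:
```python
import cv2,numpy as np
s=np.load("scene0.npz")["pixels"];t=np.load("top0.npz")["pixels"]
r=lambda im,x,y:cv2.resize(im[y:y+50,x:x+66],(396,300),interpolation=cv2.INTER_CUBIC)
a=np.vstack([np.hstack([r(s,375,200),r(t,140,180)]),np.hstack([r(s,180,165),cv2.resize(t[200:305,385:523],(396,300))])])
cv2.imwrite("pics/crop1.png",a)
h=cv2.cvtColor(t,cv2.COLOR_BGR2HSV)
for n,im,(x0,y0,x1,y1) in(("s",s,(180,165,240,225)),("t",t,(400,200,470,305))):
    h=cv2.cvtColor(im[y0:y1,x0:x1],cv2.COLOR_BGR2HSV)
    for nm,m in(("black",(h[...,2]<65)),("red",(h[...,0]<11)&(h[...,1]>170)&(h[...,2]>100))):
        m=m.astype(np.uint8);k,l,st,c=cv2.connectedComponentsWithStats(m);i=1+np.argmax(st[1:,4])
        cs,_=cv2.findContours((l==i).astype(np.uint8),0,1)
        print(n,nm,st[i],c[i]+[x0,y0],cv2.minAreaRect(cs[0]),x0,y0)
```

```text
s black [ 12  17  24  34 687] [203.53857351 197.98981077] ((23.467695236206055, 33.41845703125), (33.39295196533203, 22.409887313842773), 86.8201675415039) 180 165Traceback (most recent call last):
  File "<stdin>", line 10, in <module>
    return _wrapfunc(a, 'argmax', axis=axis, out=out, **kwds)
    return bound(*args, **kwds)
ValueError: attempt to get argmax of an empty sequence
```

View pics/crop1.png

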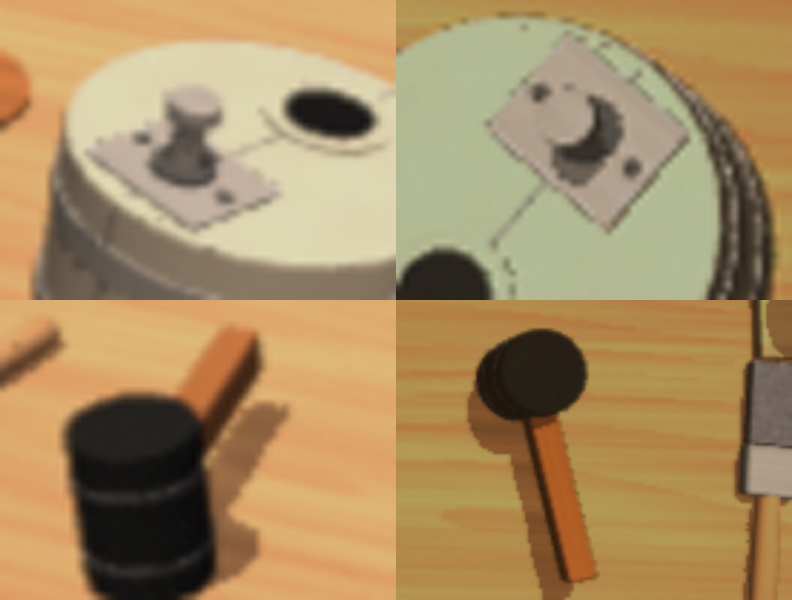

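Crops: the pin head's top centre is at scene (407,215) and top (168.7,199.2). The mallet's upper face is at scene (201.8,185.9) and top (435.4,225.3). The handle's far upper edge is at scene (220.4,169.6) and top (449.7,297.2). Next I triangulate.

```bash
cat > h.py <<'E'
import numpy as np
def ray(s,p):
    d=s["pose"][:3,:3]@np.linalg.inv(s["camera_matrix"])@np.array([*p,1.]);return s["pose"][:3,3],d/np.linalg.norm(d)
def plane(s,p,z):
    o,d=ray(s,p);return o+d*(z-o[2])/d[2]
def tri(*sp):
    A=0;b=0;R=[ray(*x) for x in sp]
    for o,d in R:
        M=np.eye(3)-np.outer(d,d);A=A+M;b=b+M@o
    X=np.linalg.solve(A,b);return X,[np.linalg.norm(np.cross(X-o,d)) for o,d in R]
E
python3 - <<'E'
from h import *
s=dict(np.load("scene0.npz"));t=dict(np.load("top0.npz"))
for n,a,b in(("pin",(407,215.2),(168.7,199.2)),("head",(201.8,185.9),(435.4,225.3)),("hend",(220.4,169.6),(449.7,297.2)),("vase top",(344,242),(231,161))):
    X,e=tri((s,a),(t,b));print(n,X.round(4),np.round(e,4))
H=plane(t,(435.4,225.3),.084);E=plane(t,(449.7,297.2),.055);N=plane(t,(435.7,241.7),.055)
print(H,E,N,np.linalg.norm((H-E)[:2]),np.degrees(np.arctan2(*(H-E)[1::-1])),np.degrees(np.arctan2(*(N-E)[1::-1])))
P=plane(t,(168.7,199.2),.146);print("pin@.146",P, plane(s,(407,215.2),.146))
# mould axis check: round top contour
import cv2
im=t["pixels"];h=cv2.cvtColor(im,cv2.COLOR_BGR2HSV)
m=((h[...,0]>25)&(h[...,0]<60)&(h[...,1]<90)&(h[...,2]>120)).astype(np.uint8);m[:, :100]=0;m[:,215:]=0;m[:150]=0;m[280:]=0
c=max(cv2.findContours(m,0,1)[0],key=cv2.contourArea);c0,r=cv2.minEnclosingCircle(c);print(c0,r,plane(t,c0,.11))
E
```

```text
pin [0.5884 0.2597 0.146 ] [0.0015 0.0015]
head [ 0.5561 -0.2919  0.0812] [0.0003 0.0003]
hend [ 0.4061 -0.3258  0.0534] [0.0021 0.0021]
vase top [0.6781 0.1454 0.1031] [0.0037 0.0037]
[ 0.55597947 -0.29137213  0.084     ] [ 0.40705775 -0.32734247  0.055     ] [ 0.52352939 -0.29929659  0.055     ] 0.15320425488590284 13.579057797089263 13.538836040883176
pin@.146 [0.58858606 0.25820888 0.146     ] [0.58752988 0.26110993 0.146     ]
(158.4130401611328, 217.4130401611328) 35.544219970703125 [0.55494706 0.28604183 0.11      ]
```

```bash
cat >> h.py <<'E'
from scipy.spatial.transform import Rotation as Ro
def delta(o,p,yaw):
    "shift (m) and turn (deg) in the tool's axes to reach tcp p, tool down, tool x at yaw (deg)"
    R=Ro.from_rotvec(o["ee_rot"]);T=Ro.from_euler("z",yaw,degrees=True)*Ro.from_euler("x",180,degrees=True)
    print("tool x yaw",np.degrees(np.arctan2(*R.as_matrix()[1::-1,0])).round(2),"xyz",R.inv().apply(np.array(p)-o["eef_pos"]).round(4),"rot",(R.inv()*T).as_rotvec(degrees=True).round(2))
E
python3 - <<'E'
from h import *;from workcell import *
o=observe();delta(o,(.5025,-.304,.14),13.6)
E
```

```text
tool x yaw 25.02 xyz [ 0.3267 -0.1865  0.0909] rot [-6.000e-02  1.000e-02  1.142e+01]
```

>>> {"op": "apply_moves", "data": {
  "moves": [
    {"xyz":[0.04,-0.022,0],"rotation":[0,0,2],"jaw":0},
    {"xyz":[0.08,-0.045,0.0],"rotation":[0,0,4],"jaw":0},
    {"xyz":[0.12,-0.068,0.01],"rotation":[0,0,6],"jaw":0},
    {"xyz":[0.16,-0.09,0.02],"rotation":[0,0,8],"jaw":0},
    {"xyz":[0.2,-0.113,0.04],"rotation":[0,0,10],"jaw":0},
    {"xyz":[0.24,-0.136,0.05],"rotation":[0,0,11.4],"jaw":0},
    {"xyz":[0.28,-0.16,0.06],"rotation":[0,0,11.4],"jaw":0},
    {"xyz":[0.3,-0.172,0.07],"rotation":[0,0,11.4],"jaw":0}
  ],
  "newtons": 100
}}

```text
time: 0.9
eef_pos: [0.4868, -0.3247, 0.1607]
ee_rot: [-3.117, -0.379, -0.001]
contact_force: [-0.8, 0.2, 0.5]
gripper_width: 0.0855
finger_force: 0.0
```

Run:
```python
from h import *;from workcell import *
o=observe();print(o["time"],o["eef_pos"],o["contact_force"]);delta(o,(.5025,-.304,.1),13.6)
```

```text
0.9 [ 0.48682279 -0.3247348   0.16073868] [-0.8081778   0.17571104  0.48471651]
tool x yaw 13.85 xyz [ 0.0201 -0.0163  0.0608] rot [-0.07 -0.04  0.25]
```

>>> {"op": "apply_moves", "data": {
  "moves": [
    {"xyz":[0.008,-0.006,0.01],"rotation":[0,0,0],"jaw":0},
    {"xyz":[0.014,-0.012,0.025],"rotation":[0,0,0],"jaw":0},
    {"xyz":[0.02,-0.016,0.04],"rotation":[0,0,0],"jaw":0},
    {"xyz":[0.02,-0.016,0.05],"rotation":[0,0,0],"jaw":0},
    {"xyz":[0.02,-0.016,0.055],"rotation":[0,0,0],"jaw":0},
    {"xyz":[0.02,-0.016,0.06],"rotation":[0,0,0],"jaw":0},
    {"xyz":[0.02,-0.016,0.06],"rotation":[0,0,0],"jaw":0},
    {"xyz":[0.02,-0.016,0.06],"rotation":[0,0,0],"jaw":0}
  ]
}}

```text
time: 1.7
eef_pos: [0.5002, -0.3091, 0.1016]
ee_rot: [3.119, 0.372, 0.0]
contact_force: [0.6, -0.6, -0.5]
gripper_width: 0.0855
finger_force: 0.0
```

Run:
```python
from h import *;from workcell import *
import cv2
o=observe();print(o["time"],o["eef_pos"]);delta(o,(.5025,-.304,.023),13.6)
s=snapshot("scene")["pixels"];t=snapshot("top")["pixels"]
cv2.imwrite("pics/c2.png",np.hstack([cv2.resize(s[130:230,150:250],(400,400)),cv2.resize(t[195:315,370:490],(400,400))]))
```

```text
1.7 [ 0.50019502 -0.30906354  0.10161882]
tool x yaw 13.59 xyz [ 0.0034 -0.0044  0.0786] rot [ 0.02 -0.01 -0.01]
```

View pics/c2.png

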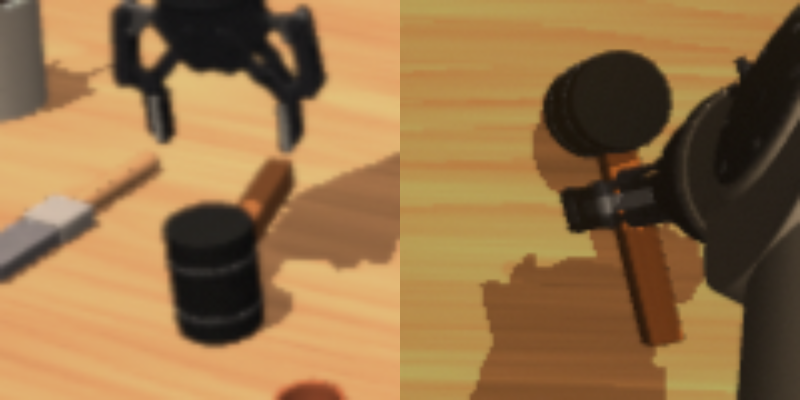

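Left half: the open fingers (about (160,135) and (290,140)) are above the mallet with the head at (213,270). Right half: the fingers straddle the handle just below the head. Alignment is good, so I descend and then close.

>>> {"op": "apply_moves", "data": {
  "moves": [
    {"xyz":[0.003,-0.004,0.0],"rotation":[0,0,0],"jaw":0},
    {"xyz":[0.003,-0.004,0.015],"rotation":[0,0,0],"jaw":0},
    {"xyz":[0.003,-0.004,0.03],"rotation":[0,0,0],"jaw":0},
    {"xyz":[0.003,-0.004,0.045],"rotation":[0,0,0],"jaw":0},
    {"xyz":[0.003,-0.004,0.06],"rotation":[0,0,0],"jaw":0},
    {"xyz":[0.003,-0.004,0.07],"rotation":[0,0,0],"jaw":0},
    {"xyz":[0.003,-0.004,0.078],"rotation":[0,0,0],"jaw":0},
    {"xyz":[0.003,-0.004,0.078],"rotation":[0,0,0],"jaw":0}
  ]
}}

```text
time: 2.6
eef_pos: [0.5017, -0.3037, 0.0221]
ee_rot: [-3.118, -0.372, 0.002]
contact_force: [0.5, -0.6, 0.2]
gripper_width: 0.0852
finger_force: 0.0
```

>>> {"op": "apply_moves", "data": {
  "moves": [
    {"xyz":[0,0,0],"rotation":[0,0,0],"jaw":0.3},
    {"xyz":[0,0,0],"rotation":[0,0,0],"jaw":0.5},
    {"xyz":[0,0,0],"rotation":[0,0,0],"jaw":0.7},
    {"xyz":[0,0,0],"rotation":[0,0,0],"jaw":0.9},
    {"xyz":[0,0,0],"rotation":[0,0,0],"jaw":1},
    {"xyz":[0,0,0],"rotation":[0,0,0],"jaw":1},
    {"xyz":[0,0,0],"rotation":[0,0,0],"jaw":1},
    {"xyz":[0,0,0],"rotation":[0,0,0],"jaw":1}
  ],
  "newtons": 110
}}

```text
time: 3.4
eef_pos: [0.5026, -0.3042, 0.0239]
ee_rot: [3.119, 0.373, 0.001]
contact_force: [-0.7, 0.5, 6.6]
gripper_width: 0.0205
finger_force: 106.6
```

>>> {"op": "apply_moves", "data": {
  "moves": [
    {"xyz":[0,0,-0.01],"rotation":[0,0,0],"jaw":1},
    {"xyz":[0,0,-0.03],"rotation":[0,0,0],"jaw":1},
    {"xyz":[0,0,-0.06],"rotation":[0,0,0],"jaw":1},
    {"xyz":[0,0,-0.095],"rotation":[0,0,0],"jaw":1},
    {"xyz":[0,0,-0.13],"rotation":[0,0,0],"jaw":1},
    {"xyz":[0,0,-0.165],"rotation":[0,0,0],"jaw":1},
    {"xyz":[0,0,-0.19],"rotation":[0,0,0],"jaw":1},
    {"xyz":[0,0,-0.2],"rotation":[0,0,0],"jaw":1}
  ]
}}

```text
time: 4.2
eef_pos: [0.5028, -0.3044, 0.2263]
ee_rot: [3.118, 0.372, 0.005]
contact_force: [1.0, -0.5, -4.9]
gripper_width: 0.0207
finger_force: 107.4
```

Run:
```python
from h import *;from workcell import *
import cv2
o=observe();print(o["time"],o["eef_pos"],o["contact_force"],o["torque"]);
y=np.radians(13.6);g=np.array([.5882,.2595])-.055*np.array([np.cos(y),np.sin(y)]);print(g)
delta(o,(*g,.21),13.6)
ss=snapshot("scene");s=ss["pixels"];tt=snapshot("top");t=tt["pixels"]
np.savez("s2.npz",**ss);np.savez("t2.npz",**tt)
cv2.imwrite("pics/c3.png",np.hstack([cv2.resize(s[90:190,150:250],(400,400)),cv2.resize(t[175:295,370:490],(400,400))]))
```

```text
4.2 [ 0.502787   -0.30436227  0.22634424] [ 1.04339214 -0.47195169 -4.86334112] [-0.00727515  0.13328872 -0.02963831]
[0.53474214 0.24656718]
tool x yaw 13.61 xyz [ 0.1607 -0.528   0.0156] rot [ 0.12 -0.15  0.01]
```

View pics/c3.png

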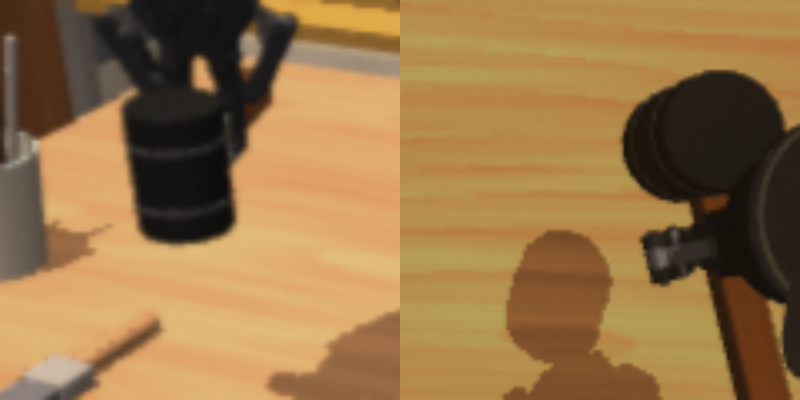

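The mallet hangs upright in the grip, head top at about scene (193.4,116.1) and top (466.9,213.7). I check the grip offset, then carry it over.

Run:
```python
from h import *
s=dict(np.load("s2.npz"));t=dict(np.load("t2.npz"))
X,e=tri((s,(193.4,116.1)),(t,(466.9,213.7)));print(X,e,plane(t,(466.9,213.7),.286));d=X[:2]-[.5028,-.3044];print(np.hypot(*d),np.degrees(np.arctan2(d[1],d[0])))
```

```text
[ 0.55663384 -0.29042841  0.28432148] [np.float64(0.002185486805025272), np.float64(0.0021854868050251233)] [ 0.55753108 -0.29191273  0.286     ]
0.055617331416495316 14.54907959128415
```

>>> {"op": "apply_moves", "data": {
  "moves": [
    {"xyz":[0.003,-0.01,0.0],"rotation":[0,0,0],"jaw":1},
    {"xyz":[0.01,-0.034,0],"rotation":[0,0,0],"jaw":1},
    {"xyz":[0.02,-0.07,0],"rotation":[0,0,0],"jaw":1},
    {"xyz":[0.033,-0.11,0],"rotation":[0,0,0],"jaw":1},
    {"xyz":[0.046,-0.15,0],"rotation":[0,0,0],"jaw":1},
    {"xyz":[0.058,-0.19,0],"rotation":[0,0,0],"jaw":1},
    {"xyz":[0.07,-0.23,0],"rotation":[0,0,0],"jaw":1},
    {"xyz":[0.08,-0.264,0],"rotation":[0,0,0],"jaw":1}
  ]
}}

```text
time: 5.1
eef_pos: [0.5165, -0.0255, 0.2217]
ee_rot: [-3.118, -0.375, 0.004]
contact_force: [0.8, -0.5, -3.3]
gripper_width: 0.0205
finger_force: 107.4
```

>>> {"op": "apply_moves", "data": {
  "moves": [
    {"xyz":[0.012,-0.04,0.0],"rotation":[0,0,0],"jaw":1},
    {"xyz":[0.024,-0.08,0],"rotation":[0,0,0],"jaw":1},
    {"xyz":[0.036,-0.12,0],"rotation":[0,0,0],"jaw":1},
    {"xyz":[0.048,-0.16,0],"rotation":[0,0,0],"jaw":1},
    {"xyz":[0.059,-0.195,0],"rotation":[0,0,0],"jaw":1},
    {"xyz":[0.068,-0.222,0],"rotation":[0,0,0],"jaw":1},
    {"xyz":[0.074,-0.24,0],"rotation":[0,0,0],"jaw":1},
    {"xyz":[0.076,-0.25,0],"rotation":[0,0,0],"jaw":1}
  ]
}}

```text
time: 5.9
eef_pos: [0.5313, 0.2345, 0.2215]
ee_rot: [-3.119, -0.377, 0.005]
contact_force: [0.1, 0.0, -3.4]
gripper_width: 0.0203
finger_force: 107.4
```

Run:
```python
from h import *;from workcell import *
o=observe();print(o["time"],o["eef_pos"],o["contact_force"],o["finger_force"]);
delta(o,(.5347,.2466,.2),13.6)
```

```text
5.9 [0.53125986 0.23448334 0.22147257] [ 0.10893492  0.03015245 -3.42776777] 107.37578272819519
tool x yaw 13.77 xyz [ 0.0063 -0.0109  0.0215] rot [-0.03  0.17  0.17]
```

>>> {"op": "apply_moves", "data": {
  "moves": [
    {"xyz":[0.003,-0.005,0.005],"rotation":[0,0,0],"jaw":1},
    {"xyz":[0.006,-0.01,0.012],"rotation":[0,0,0],"jaw":1},
    {"xyz":[0.006,-0.011,0.018],"rotation":[0,0,0],"jaw":1},
    {"xyz":[0.006,-0.011,0.0215],"rotation":[0,0,0],"jaw":1},
    {"xyz":[0.006,-0.011,0.0215],"rotation":[0,0,0],"jaw":1},
    {"xyz":[0.006,-0.011,0.0215],"rotation":[0,0,0],"jaw":1},
    {"xyz":[0.006,-0.011,0.0215],"rotation":[0,0,0],"jaw":1},
    {"xyz":[0.006,-0.011,0.0215],"rotation":[0,0,0],"jaw":1}
  ]
}}

```text
time: 6.7
eef_pos: [0.5362, 0.2443, 0.2022]
ee_rot: [-3.119, -0.372, -0.001]
contact_force: [0.2, 0.2, -3.8]
gripper_width: 0.0206
finger_force: 107.4
```

Run:
```python
from h import *;from workcell import *
import cv2
o=observe();print(o["time"],o["eef_pos"],o["contact_force"],o["finger_force"]);
delta(o,(.5347,.2466,.147),13.6)
ss=snapshot("scene");s=ss["pixels"];tt=snapshot("top");t=tt["pixels"]
np.savez("s3.npz",**ss);np.savez("t3.npz",**tt)
cv2.imwrite("pics/c4.png",np.hstack([cv2.resize(s[160:280,330:450],(400,400)),cv2.resize(t[145:265,110:230],(400,400))]))
```

```text
6.7 [0.53621698 0.24430896 0.20218915] [ 0.20225773  0.20162068 -3.84911378] 107.3802638053894
tool x yaw 13.61 xyz [-0.001  -0.0026  0.0552] rot [-0.01 -0.03  0.01]
```

View pics/c4.png

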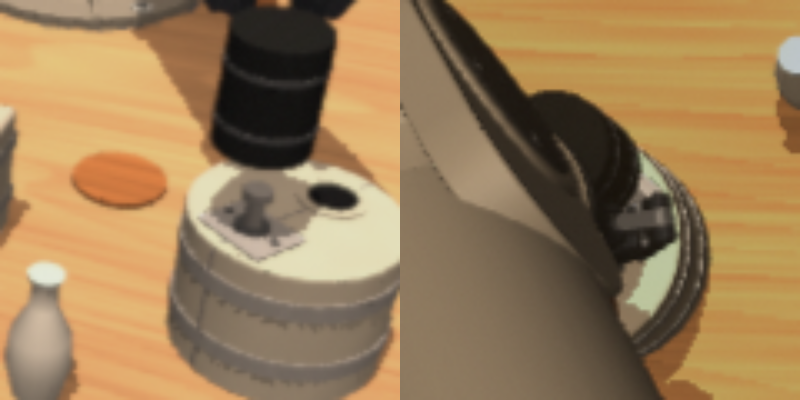

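Left half: the mallet head is above the pin (pin head at (257,190) in the crop), its lower face centred at about scene pixel (408.3,203.3). Quick check against the pin, then the blow.

Run:
```python
from h import *
s=dict(np.load("s3.npz"));print(plane(s,(408.3,203.3),.178),plane(s,(330+257/3.333-.3,160+186/3.333-.3),.146))
```

```text
[0.59071    0.25912539 0.178     ] [0.58889228 0.2609028  0.146     ]
```

>>> {"op": "apply_moves", "data": {
  "moves": [
    {"xyz":[-0.001,-0.002,0.0],"rotation":[0,0,0],"jaw":1},
    {"xyz":[-0.001,-0.002,0.012],"rotation":[0,0,0],"jaw":1},
    {"xyz":[-0.001,-0.002,0.028],"rotation":[0,0,0],"jaw":1},
    {"xyz":[-0.001,-0.002,0.044],"rotation":[0,0,0],"jaw":1},
    {"xyz":[-0.001,-0.002,0.055],"rotation":[0,0,0],"jaw":1},
    {"xyz":[-0.001,-0.002,0.055],"rotation":[0,0,0],"jaw":1},
    {"xyz":[-0.001,-0.002,0.055],"rotation":[0,0,0],"jaw":1},
    {"xyz":[-0.001,-0.002,0.055],"rotation":[0,0,0],"jaw":1}
  ]
}}

```text
time: 7.6
eef_pos: [0.5345, 0.2461, 0.1467]
ee_rot: [3.119, 0.373, -0.0]
contact_force: [-0.4, -0.2, -3.3]
gripper_width: 0.0207
finger_force: 109.0
```

The force at the bottom is nearly zero, so the stop may not be reached yet. I'll lift 25 mm and strike again, 3 mm deeper.

>>> {"op": "apply_moves", "data": {
  "moves": [
    {"xyz":[0,0,-0.012],"rotation":[0,0,0],"jaw":1},
    {"xyz":[0,0,-0.025],"rotation":[0,0,0],"jaw":1},
    {"xyz":[0,0,-0.025],"rotation":[0,0,0],"jaw":1},
    {"xyz":[0,0,-0.012],"rotation":[0,0,0],"jaw":1},
    {"xyz":[0,0,0.001],"rotation":[0,0,0],"jaw":1},
    {"xyz":[0,0,0.003],"rotation":[0,0,0],"jaw":1},
    {"xyz":[0,0,0.003],"rotation":[0,0,0],"jaw":1},
    {"xyz":[0,0,0.003],"rotation":[0,0,0],"jaw":1}
  ]
}}

```text
time: 8.4
eef_pos: [0.534, 0.2459, 0.1426]
ee_rot: [3.119, 0.373, -0.003]
contact_force: [-3.6, -1.4, 5.5]
gripper_width: 0.0202
finger_force: 111.4
```

>>> {"op": "apply_moves", "data": {
  "moves": [
    {"xyz":[0,0,0.001],"rotation":[0,0,0],"jaw":1},
    {"xyz":[0,0,0.002],"rotation":[0,0,0],"jaw":1},
    {"xyz":[0,0,0.002],"rotation":[0,0,0],"jaw":1},
    {"xyz":[0,0,0.002],"rotation":[0,0,0],"jaw":1},
    {"xyz":[0,0,0.002],"rotation":[0,0,0],"jaw":1},
    {"xyz":[0,0,0.002],"rotation":[0,0,0],"jaw":1},
    {"xyz":[0,0,0.002],"rotation":[0,0,0],"jaw":1},
    {"xyz":[0,0,0.002],"rotation":[0,0,0],"jaw":1}
  ]
}}

```text
time: 9.2
eef_pos: [0.5342, 0.2463, 0.1416]
ee_rot: [3.119, 0.373, -0.001]
contact_force: [-7.8, -2.5, 17.8]
gripper_width: 0.0205
finger_force: 113.4
```

Net push is now over 20 N, well beyond the pin's 8 N, so the pin is on its stop. Lift away and carry back.

>>> {"op": "apply_moves", "data": {
  "moves": [
    {"xyz":[0,0,-0.01],"rotation":[0,0,0],"jaw":1},
    {"xyz":[0,0,-0.03],"rotation":[0,0,0],"jaw":1},
    {"xyz":[0,0,-0.06],"rotation":[0,0,0],"jaw":1},
    {"xyz":[0,0,-0.08],"rotation":[0,0,0],"jaw":1},
    {"xyz":[-0.01,0.034,-0.085],"rotation":[0,0,0],"jaw":1},
    {"xyz":[-0.02,0.07,-0.085],"rotation":[0,0,0],"jaw":1},
    {"xyz":[-0.032,0.11,-0.085],"rotation":[0,0,0],"jaw":1},
    {"xyz":[-0.044,0.15,-0.085],"rotation":[0,0,0],"jaw":1}
  ]
}}

```text
time: 10.0
eef_pos: [0.5264, 0.0884, 0.2259]
ee_rot: [3.119, 0.373, -0.002]
contact_force: [0.7, -0.5, -4.0]
gripper_width: 0.0206
finger_force: 110.4
```

>>> {"op": "apply_moves", "data": {
  "moves": [
    {"xyz":[-0.012,0.04,0],"rotation":[0,0,0],"jaw":1},
    {"xyz":[-0.024,0.08,0],"rotation":[0,0,0],"jaw":1},
    {"xyz":[-0.036,0.12,0],"rotation":[0,0,0],"jaw":1},
    {"xyz":[-0.048,0.16,0],"rotation":[0,0,0],"jaw":1},
    {"xyz":[-0.06,0.2,0],"rotation":[0,0,0],"jaw":1},
    {"xyz":[-0.072,0.24,0],"rotation":[0,0,0],"jaw":1},
    {"xyz":[-0.084,0.28,0],"rotation":[0,0,0],"jaw":1},
    {"xyz":[-0.096,0.32,0],"rotation":[0,0,0],"jaw":1}
  ]
}}

```text
time: 10.8
eef_pos: [0.5085, -0.2453, 0.2259]
ee_rot: [-3.119, -0.373, 0.002]
contact_force: [1.3, 1.3, -3.3]
gripper_width: 0.0205
finger_force: 110.4
```

Run:
```python
from h import *;from workcell import *
import cv2
o=observe();print(o["time"],o["eef_pos"],o["contact_force"],o["finger_force"]);
delta(o,(.5026,-.3042,.15),13.6)
ss=snapshot("scene");s=ss["pixels"];tt=snapshot("top");t=tt["pixels"]
np.savez("s4.npz",**ss)
r=lambda a,n=400:cv2.resize(a,(n,n),interpolation=cv2.INTER_CUBIC)
cv2.imwrite("pics/c5.png",np.hstack([r(s[190:270,325:405+0+0] if 0 else s[190:260,380:450]),r(s[90:190,150:250])]))
```

```text
10.8 [ 0.50846186 -0.24532069  0.22594656] [ 1.34831081  1.26628996 -3.32251713] 110.41565179824829
tool x yaw 13.62 xyz [-0.0195  0.0559  0.0759] rot [-0.03  0.06  0.02]
```

View pics/c5.png

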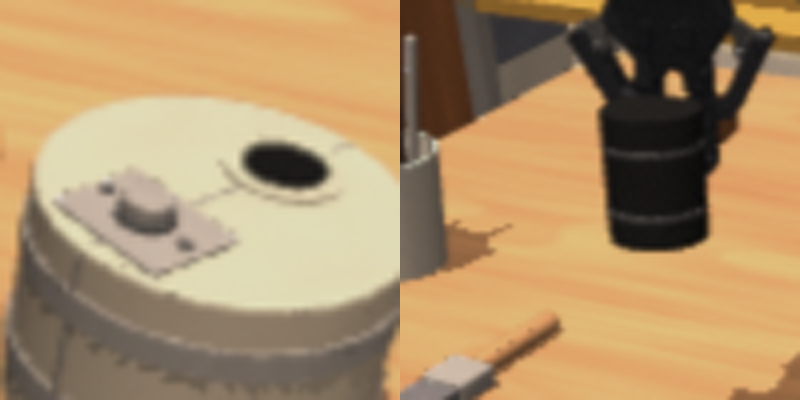

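Left: the pin head now sits low, just above its plate (crop (147,208)), so it is home. Right: the mallet is still nearly upright in the grip. Go back over its place and lower.

>>> {"op": "apply_moves", "data": {
  "moves": [
    {"xyz":[-0.01,0.03,0],"rotation":[0,0,0],"jaw":1},
    {"xyz":[-0.017,0.048,0.01],"rotation":[0,0,0],"jaw":1},
    {"xyz":[-0.0195,0.056,0.03],"rotation":[0,0,0],"jaw":1},
    {"xyz":[-0.0195,0.056,0.06],"rotation":[0,0,0],"jaw":1},
    {"xyz":[-0.0195,0.056,0.09],"rotation":[0,0,0],"jaw":1},
    {"xyz":[-0.0195,0.056,0.12],"rotation":[0,0,0],"jaw":1},
    {"xyz":[-0.0195,0.056,0.145],"rotation":[0,0,0],"jaw":1},
    {"xyz":[-0.0195,0.056,0.155],"rotation":[0,0,0],"jaw":1}
  ]
}}

```text
time: 11.7
eef_pos: [0.5018, -0.3018, 0.0687]
ee_rot: [-3.117, -0.373, 0.006]
contact_force: [0.2, -0.2, -3.0]
gripper_width: 0.0209
finger_force: 110.4
```

Run:
```python
from h import *;from workcell import *
import cv2
s=dict(np.load("s4.npz"));
for z in(.12,.124,.128):print(plane(s,(405.3,225.9),z))
o=observe();print(o["time"],o["eef_pos"],o["contact_force"])
s=snapshot("scene")["pixels"];t=snapshot("top")["pixels"]
r=lambda a,n=400:cv2.resize(a,(n,n),interpolation=cv2.INTER_CUBIC)
cv2.imwrite("pics/c6.png",np.hstack([r(s[130:230,150:250]),r(t[165:315,350:500])]))
```

```text
[0.59098266 0.26214651 0.12      ]
[0.59689868 0.26239799 0.124     ]
[0.60281469 0.26264946 0.128     ]
11.7 [ 0.50182026 -0.30177648  0.06867584] [ 0.17287597 -0.20021791 -2.97404072]
```

View pics/c6.png

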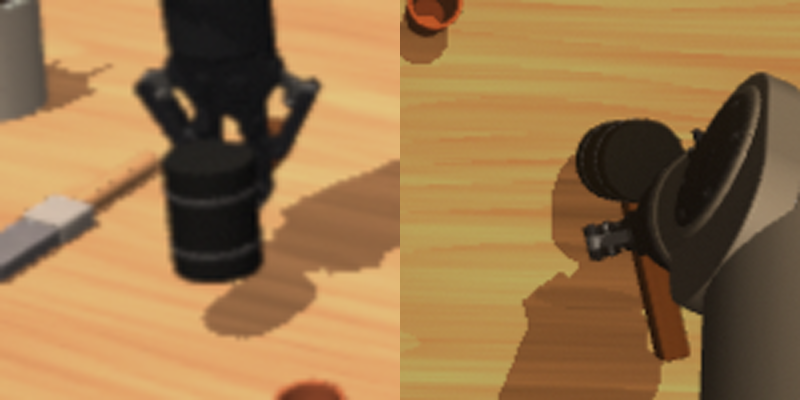

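The pin top now fits z ≈ 0.12, down from 0.146: home. The picture shows the mallet upright about 45 mm above its old, clear place. Lower gently.

>>> {"op": "apply_moves", "data": {
  "moves": [
    {"xyz":[0,0,0.01],"rotation":[0,0,0],"jaw":1},
    {"xyz":[0,0,0.02],"rotation":[0,0,0],"jaw":1},
    {"xyz":[0,0,0.028],"rotation":[0,0,0],"jaw":1},
    {"xyz":[0,0,0.034],"rotation":[0,0,0],"jaw":1},
    {"xyz":[0,0,0.038],"rotation":[0,0,0],"jaw":1},
    {"xyz":[0,0,0.041],"rotation":[0,0,0],"jaw":1},
    {"xyz":[0,0,0.041],"rotation":[0,0,0],"jaw":1},
    {"xyz":[0,0,0.041],"rotation":[0,0,0],"jaw":1}
  ]
}}

```text
time: 12.6
eef_pos: [0.5036, -0.3027, 0.031]
ee_rot: [3.119, 0.373, 0.0]
contact_force: [-0.1, 0.0, -3.1]
gripper_width: 0.0206
finger_force: 110.4
```

>>> {"op": "apply_moves", "data": {
  "moves": [
    {"xyz":[0,0,0.002],"rotation":[0,0,0],"jaw":1},
    {"xyz":[0,0,0.004],"rotation":[0,0,0],"jaw":1},
    {"xyz":[0,0,0.006],"rotation":[0,0,0],"jaw":1},
    {"xyz":[0,0,0.007],"rotation":[0,0,0],"jaw":1},
    {"xyz":[0,0,0.007],"rotation":[0,0,0],"jaw":1},
    {"xyz":[0,0,0.007],"rotation":[0,0,0],"jaw":1},
    {"xyz":[0,0,0.007],"rotation":[0,0,0],"jaw":1},
    {"xyz":[0,0,0.007],"rotation":[0,0,0],"jaw":1}
  ]
}}

```text
time: 13.4
eef_pos: [0.5035, -0.3027, 0.0239]
ee_rot: [3.119, 0.373, 0.0]
contact_force: [-0.4, -0.7, -3.9]
gripper_width: 0.0206
finger_force: 110.4
```

>>> {"op": "apply_moves", "data": {
  "moves": [
    {"xyz":[0,0,0.001],"rotation":[0,0,0],"jaw":1},
    {"xyz":[0,0,0.002],"rotation":[0,0,0],"jaw":1},
    {"xyz":[0,0,0.003],"rotation":[0,0,0],"jaw":1},
    {"xyz":[0,0,0.003],"rotation":[0,0,0],"jaw":1},
    {"xyz":[0,0,0.003],"rotation":[0,0,0],"jaw":1},
    {"xyz":[0,0,0.003],"rotation":[0,0,0],"jaw":1},
    {"xyz":[0,0,0.003],"rotation":[0,0,0],"jaw":1},
    {"xyz":[0,0,0.003],"rotation":[0,0,0],"jaw":1}
  ]
}}

```text
time: 14.2
eef_pos: [0.5035, -0.3027, 0.0209]
ee_rot: [-3.119, -0.373, -0.0]
contact_force: [0.7, 0.9, -2.9]
gripper_width: 0.0207
finger_force: 110.4
```

>>> {"op": "apply_moves", "data": {
  "moves": [
    {"xyz":[0,0,0.001],"rotation":[0,0,0],"jaw":1},
    {"xyz":[0,0,0.002],"rotation":[0,0,0],"jaw":1},
    {"xyz":[0,0,0.003],"rotation":[0,0,0],"jaw":1},
    {"xyz":[0,0,0.003],"rotation":[0,0,0],"jaw":1},
    {"xyz":[0,0,0.003],"rotation":[0,0,0],"jaw":1},
    {"xyz":[0,0,0.003],"rotation":[0,0,0],"jaw":1},
    {"xyz":[0,0,0.003],"rotation":[0,0,0],"jaw":1},
    {"xyz":[0,0,0.003],"rotation":[0,0,0],"jaw":1}
  ]
}}

```text
time: 15.0
eef_pos: [0.5033, -0.303, 0.0196]
ee_rot: [3.119, 0.372, 0.0]
contact_force: [-13.3, 5.1, 33.7]
gripper_width: 0.0201
finger_force: 116.4
```

Contact made, a bit firm. Ease up 1.5 mm, then open slowly.

>>> {"op": "apply_moves", "data": {
  "moves": [
    {"xyz":[0,0,-0.001],"rotation":[0,0,0],"jaw":1},
    {"xyz":[0,0,-0.0015],"rotation":[0,0,0],"jaw":1},
    {"xyz":[0,0,-0.0015],"rotation":[0,0,0],"jaw":1},
    {"xyz":[0,0,-0.0015],"rotation":[0,0,0],"jaw":1},
    {"xyz":[0,0,-0.0015],"rotation":[0,0,0],"jaw":1},
    {"xyz":[0,0,-0.0015],"rotation":[0,0,0],"jaw":1},
    {"xyz":[0,0,-0.0015],"rotation":[0,0,0],"jaw":1},
    {"xyz":[0,0,-0.0015],"rotation":[0,0,0],"jaw":1}
  ],
  "newtons": 60
}}

```text
time: 15.8
eef_pos: [0.5035, -0.3028, 0.02]
ee_rot: [3.119, 0.372, 0.0]
contact_force: [-5.0, 1.3, 10.7]
gripper_width: 0.0206
finger_force: 112.3
```

>>> {"op": "apply_moves", "data": {
  "moves": [
    {"xyz":[0,0,0],"rotation":[0,0,0],"jaw":0.7},
    {"xyz":[0,0,0],"rotation":[0,0,0],"jaw":0.6},
    {"xyz":[0,0,0],"rotation":[0,0,0],"jaw":0.5},
    {"xyz":[0,0,0],"rotation":[0,0,0],"jaw":0.3},
    {"xyz":[0,0,0],"rotation":[0,0,0],"jaw":0.1},
    {"xyz":[0,0,0],"rotation":[0,0,0],"jaw":0},
    {"xyz":[0,0,0],"rotation":[0,0,0],"jaw":0},
    {"xyz":[0,0,0],"rotation":[0,0,0],"jaw":0}
  ]
}}

```text
time: 16.6
eef_pos: [0.5035, -0.3027, 0.0193]
ee_rot: [-3.119, -0.373, -0.0]
contact_force: [0.5, -0.3, 0.4]
gripper_width: 0.0853
finger_force: 0.0
```

>>> {"op": "apply_moves", "data": {
  "moves": [
    {"xyz":[0,0,-0.01],"rotation":[0,0,0],"jaw":0},
    {"xyz":[0,0,-0.03],"rotation":[0,0,0],"jaw":0},
    {"xyz":[0,0,-0.06],"rotation":[0,0,0],"jaw":0},
    {"xyz":[0,0,-0.09],"rotation":[0,0,0],"jaw":0},
    {"xyz":[0,0,-0.12],"rotation":[0,0,0],"jaw":0},
    {"xyz":[0,0,-0.14],"rotation":[0,0,0],"jaw":0},
    {"xyz":[0,0,-0.15],"rotation":[0,0,0],"jaw":0},
    {"xyz":[0,0,-0.15],"rotation":[0,0,0],"jaw":0}
  ]
}}

```text
time: 17.4
eef_pos: [0.504, -0.3029, 0.1708]
ee_rot: [3.118, 0.372, 0.003]
contact_force: [-0.5, -0.1, -0.5]
gripper_width: 0.0855
finger_force: 0.0
```

Run:
```python
from workcell import *
import cv2
o=observe();print(o["time"],o["eef_pos"],o["contact_force"])
cv2.imwrite("pics/end.png",snapshot("scene")["pixels"])
```

```text
17.4 [ 0.50400564 -0.30294458  0.17080347] [-0.50524103 -0.09916747 -0.51973608]
```

View pics/end.png

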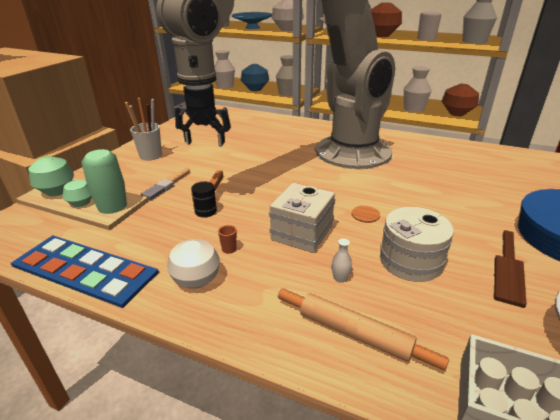

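The mallet stands on its head at (204,199). The pin at (406,227) is down, the vase at (342,262) has not moved, and the gripper is clear.

```bash
python3 -c "
from workcell import *
print(hand_in())"
```

```text
the job is handed in; nothing more can be done
None
```

I knocked the round mould's pin home with two mallet blows and a short press to seat it on its stop, stood the mallet back on its head on the bench, left the vase where it was, and handed the job in at about 17 s; no verdict was returned.

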